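# Find the full tin by its weight

## Task

Three identical closed tins of rivets stand on the round board and only one is still full: lift them to feel which is the heaviest. Stand the two lighter ones upright inside the low steel tray, and finish while holding the heaviest one upright in the gripper, its underside at least 15 cm above the bench top: do not put it down or let it go at the end. Never let a tin tip over, and leave the padlock, horseshoe and bolt where they are.

Things in the scene. Friction and masses are not known exactly. Their poses are not given: they have to be found in the camera images.
- tin_1: closed round tin, plain bare metal, 58 mm diameter, 80 mm tall, starts on the round board. Origin at the centre of its underside, z up. The tins look alike; names and places do not tell the weight. The full one outweighs each other by 0.2 kg or more; the two lighter differ by under 0.1 kg; none is above 0.7 kg. Centre of mass on the axis at mid height
- tin_2: closed round tin, plain bare metal, 58 mm diameter, 80 mm tall, starts on the round board. Origin at the centre of its underside, z up. The tins look alike; names and places do not tell the weight. The full one outweighs each other by 0.2 kg or more; the two lighter differ by under 0.1 kg; none is above 0.7 kg. Centre of mass on the axis at mid height
- tin_3: closed round tin, plain bare metal, 58 mm diameter, 80 mm tall, starts on the round board. Origin at the centre of its underside, z up. The tins look alike; names and places do not tell the weight. The full one outweighs each other by 0.2 kg or more; the two lighter differ by under 0.1 kg; none is above 0.7 kg. Centre of mass on the axis at mid height
- tray: fixed open steel tray lying on the bench, 110 mm (its x) by 250 mm (its y) and 16 mm high (19 mm over the rolled rim), walls and floor 5 mm thick, so inside it is 100 by 240 mm: room for three tins in a row along y at 76 mm spacing. Origin at the centre of its underside on the bench, z up
- round_board: fixed round wooden board lying on the bench, 224 mm diameter, 12 mm thick; the three tins stand on it in a triangle, each about 66 mm from its centre. The corner of the tall green tool chest juts out between board and tray: carry things round it on the robot's side. Origin at the centre of its underside, z up
- padlock: padlock lying flat, 80 x 52 x 16 mm; loose bystander on the bench, to be left where it lies; origin at the centre of its underside
- horseshoe: horseshoe lying flat, 123 x 137 x 19 mm; loose bystander on the bench, to be left where it lies; origin at the centre of its underside
- bolt: bolt with nut lying flat, 18 x 96 x 18 mm; loose bystander on the bench, to be left where it lies; origin at the centre of its underside

How it is judged:
By the outcome, as a careful person would: the job done as asked, in the order asked, and still so for the second after the job is handed in, while the arm keeps its last pose, push and grip.
It also fails if it takes over 72 s, if anything falls off the work surface, if the arm or the gripper's body presses on something with over 40 N, if the wrist force passes 120 N, or if a joint passes its speed limit or range.

## Robot

A 7-joint arm with a two-finger parallel gripper is mounted at the origin on a cart in front of the work surface, level with it; the furniture and walls round the work are solid. World frame = base frame: x ahead of the robot, y to its left, z up, the work surface at z = 0. Lengths are in m, angles in rad, forces in N, time in s.
With the tool pointing down it reaches from about 0.35 to 0.9 m from the base axis. Payload 7.2 kg.
Tool frame: the origin (TCP) lies at the very end of the fingers, on their centre line; the grasp point (between the pads) lies 19 mm behind it; z points along the fingers, y is the line along which they close (so a half turn about z gives the same grasp; the last joint's range is limited). The gripper opens to 85 mm and grips with 20 to 120 N. Pads are 22 mm wide; open, the fingers measure 114 mm over their backs; the gripper's body (76 mm by 85 mm) begins 54 mm behind the grasp point. The pads swing forward as they close: fully open they stand 13 mm farther back than shut.
Start: joints at [-1.341, 0.411, -0.013, 1.596, 0.006, 1.134, -0.082], TCP at [0.183, 0.597, 0.231] pointing down, gripper open.
Joint ranges: [-2.95, 2.95], [-0.29, 1.99], [-1.47, 1.44], [0.14, 2.54], [-1.03, 4.17], [0.13, 1.85], [-2.86, 2.86]. Speed limits (rad/s): [2.39, 2.39, 3.01, 3.01, 3.14, 3.14, 3.14].

## Interface

Orientations are given as a unit quaternion [x, y, z, w].
In Python, from workcell import env, read_camera, camera_model, recognise, masks_of gives the robot as it stands. The module is installed in compiled form; this text tells all that it offers.
- The arm moves only by the tool step_arm, never from a script. Its argument "targets" is a list that holds one entry, the list of rows, each a list of 7 numbers: the opening, from -1 (shut) to 1 (fully open), so that 0 is half open, then the shift along the tool's x, y, z in m, then the turn, a rotation vector about the tool's x, y, z in degrees. In form: [[[claw, dx, dy, dz, rx, ry, rz], ...]]. A call has 1 to 8 rows; each row shifts and turns the commanded pose from where the row before left it, along the tool's axes as they then stand; what a row does not reach is not made up. A row lasts 1/10 s, in which the tool goes at most 50 mm and 8.59 degrees, less where a joint would pass 70% of its speed; a pose out of reach is approached as far as the arm can. A call with a gripper value outside its range is refused whole. The fingers move at their own pace and stop on an object; the grip force is fixed at half the most. Time passes only in rows, so rows that do not move let the fingers close. It gives the time, the measured TCP pose, the force, the opening and the grip force at its end, in the units of the state.
- env.get_state(): the state, without advancing time (a new reading comes with each control period).
- read_camera(name): name is "scene" or "top" or "wrist"; returns the picture (384x512x3 uint8, red, green, blue); there is no depth.
- camera_model(name): a dict with "fx", "fy", "cx", "cy" (pixels), "rvec" (rotation vector, rad) and "tvec" (3), from world to camera coordinates, as OpenCV has them; the wrist camera has in their place "T_tool_cam" (4x4, takes a point from camera to tool coordinates, whose origin is the TCP and whose axes are the flange's). Camera axes: x right, y down, z forward; pixel columns grow to the right and rows downward; lengths in m; the calibration is good to about 2 mm. A picture is of the moment at which its call begins: read the wrist's pose just before it. camera_model takes no time and is no camera call.
- env.hand_in(): hands the job in; it is judged then, once.
Trained networks look in the newest picture that a camera, given by its name, has taken for a name from the list of things; names that differ only in an ending like _2 or _b are one class to them, and where a whole thing is asked for, a point or a joint stands for the part that bears it (a point fixed in the world has none). Each returns a list of dicts, best first, with "conf" (0 to 1); they miss things now and then, are a little off and sometimes report something else, mostly with a low value. They report only what shows in the picture. A call takes as long as a camera call.
- recognise(label, camera): "position" ([x, y, z] in m, in world coordinates, good to about 4 mm: the middle of the surface that is visible of it).
- masks_of(label, camera): "region" (384x512 bool, what is visible of it).
The state is a dict: "time": time; "qpos": joint angles; "qd": joint speeds; "tau": joint torques, N m; "tool_pos": TCP position; "orientation": TCP orientation; "contact_force": force on the tool from outside, world axes, zero at the start; "moment": the same for the moment, N m; "opening": opening from 0.0 (shut) to 1.0 (fully open); "grasp_force": force on a finger pad.
Only numpy, scipy, OpenCV 4.12 (cv2) and the standard library are available. Lean on these libraries where they do the work, as an engineer would, in place of code of your own. Each camera call takes 0.05 s, during which the arm holds its last target. There are 200 camera calls.

## Working session

There is one attempt and no reset: what is moved stays moved. The work goes in short steps, Python scripts to look and compute and a tool call to move; the robot and the scene stay as the last step left them, time stands still between calls to the robot, and variables do not carry over. Pictures are saved under pics/ and viewed, at most 10 in all, crops included, and the job is handed in when it is done.

Besides the shell and the picture viewer there is one more tool, called after "Request:" as name(argument=value, ...), one argument or row to a line, values as JSON. step_arm: Moves the arm, as the interface text tells. Its arguments: {"type":"object","properties":{"targets":{"type":"array"}},"required":["targets"]}

```bash
mkdir -p pics; python3 - <<'E'
from workcell import env, read_camera, camera_model, recognise, masks_of
import cv2, numpy as np
s=env.get_state()
print({k:np.round(v,3) for k,v in s.items()})
a=read_camera("top"); b=read_camera("scene")
cv2.imwrite("pics/top.png",a[:,:,::-1]); cv2.imwrite("pics/scene.png",b[:,:,::-1])
for l in ["tin_1","tray","round_board","padlock","horseshoe","bolt"]:
  print(l,[(np.round(r["position"],3),round(r["conf"],2)) for r in recognise(l,"top")])
print("scene",[(np.round(r["position"],3),round(r["conf"],2)) for r in recognise("tin_1","scene")])
print(camera_model("top"),camera_model("wrist"))
E
```

```text
{'time': np.float64(0.0), 'qpos': array([-1.341,  0.412, -0.013,  1.597,  0.006,  1.134, -0.082]), 'qd': array([ 0.001, -0.001,  0.001,  0.003,  0.   , -0.001,  0.003]), 'tau': array([-0.0000e+00, -6.0063e+01,  6.8200e-01, -2.9940e+01,  1.4000e-02,
        1.1000e-02,  0.0000e+00]), 'tool_pos': array([0.183, 0.597, 0.23 ]), 'orientation': array([ 0.148,  0.989, -0.001, -0.   ]), 'contact_force': array([-0.071, -0.002,  0.35 ]), 'moment': array([-0.005,  0.026, -0.035]), 'grasp_force': np.float64(0.0), 'opening': np.float64(1.003)}
tin_1 [(array([0.415, 0.314, 0.088]), 0.69), (array([0.524, 0.313, 0.095]), 0.67), (array([0.465, 0.225, 0.09 ]), 0.61)]
tray [(array([0.614, 0.007, 0.006]), 0.98)]
round_board [(array([0.462, 0.276, 0.012]), 0.74)]
padlock [(array([0.45 , 0.521, 0.012]), 0.95), (array([0.525, 0.311, 0.091]), 0.16)]
horseshoe [(array([0.593, 0.502, 0.014]), 0.71)]
bolt [(array([0.66 , 0.414, 0.017]), 0.78)]
scene [(array([0.457, 0.207, 0.085]), 0.89), (array([0.409, 0.305, 0.078]), 0.78), (array([0.52 , 0.307, 0.081]), 0.76)]
{'fx': 393.16312150692386, 'fy': 393.16312150692386, 'cx': 256.930768125631, 'cy': 188.81882555647564, 'rvec': array([ 2.13489783, -2.1355194 ,  0.18910738]), 'tvec': array([0.24931632, 0.51212145, 0.85365435])} {'fx': 277.52919032822405, 'fy': 277.52919032822405, 'cx': 255.97104895405602, 'cy': 193.88670196076797, 'T_tool_cam': array([[-1.65444234e-03, -9.50018233e-01, -3.12190038e-01,
         8.01106523e-02],
       [ 9.99998627e-01, -1.54195367e-03, -6.07181329e-04,
        -1.22011751e-03],
       [ 9.54507573e-05, -3.12190614e-01,  9.50019480e-01,
        -1.44873018e-01],
       [ 0.00000000e+00,  0.00000000e+00,  0.00000000e+00,
         1.00000000e+00]])}
```

View pics/top.png

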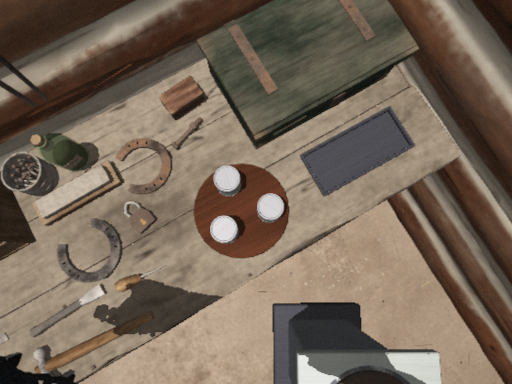

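View pics/scene.png

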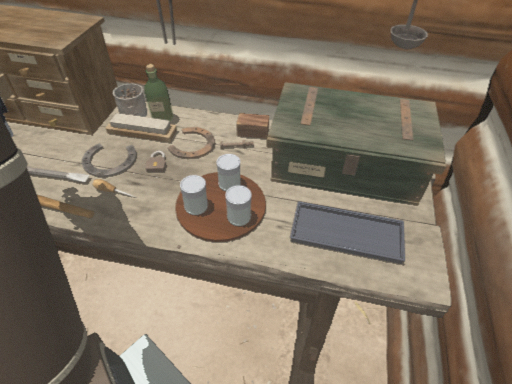

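The top view shows the tins at about (227,180), (270,207) and (224,229) on the board, and the tray around (357,150). The chest corner at (255,138) sits between them. Next I'll get exact poses.

```bash
cat > h.py <<'E'
import numpy as np, cv2
from scipy.spatial.transform import Rotation as R
from workcell import env, read_camera, camera_model, recognise, masks_of
def pix2w(uv,z,cam):
    m=camera_model(cam)
    if cam=="wrist":
        s=env.get_state(); T=np.eye(4); T[:3,:3]=R.from_quat(s["orientation"]).as_matrix(); T[:3,3]=s["tool_pos"]
        T=T@m["T_tool_cam"]; Rw=T[:3,:3]; c=T[:3,3]
    else:
        Rw=cv2.Rodrigues(np.array(m["rvec"]))[0].T; c=-Rw@np.array(m["tvec"])
    uv=np.atleast_2d(uv).astype(float)
    d=np.c_[(uv[:,0]-m["cx"])/m["fx"],(uv[:,1]-m["cy"])/m["fy"],np.ones(len(uv))]@Rw.T
    return (c+d*((z-c[2])/d[:,2])[:,None])[:,:2]
E
python3 - <<'E'
from h import *
im=read_camera("top")
for l,z in [("tray",.017),("round_board",.012)]:
    r=masks_of(l,"top")[0]["region"].astype(np.uint8)
    c=max(cv2.findContours(r,0,cv2.CHAIN_APPROX_NONE)[0],key=cv2.contourArea)[:,0]
    w=pix2w(c,z,"top")
    print(l,cv2.minAreaRect((w*1000).astype(np.float32)))
    if l=="tray": print(cv2.boxPoints(cv2.minAreaRect((w*1000).astype(np.float32))))
for z,l in [(.092,"white tops")]:
    g=(im.min(2)>185).astype(np.uint8)
    n,lab,st,ce=cv2.connectedComponentsWithStats(g)
    for i in range(1,n):
        if 200<st[i,4]<1500: print(st[i],ce[i].round(1),pix2w(ce[i],z,"top").round(4))
print("chest corner",pix2w([255,138],.0,"top"),pix2w([255,138],.15,"top"), pix2w([200,45],.15,"top"),pix2w([415,45],.15,"top"))
E
```

```text
tray ((612.2120971679688, 9.57476806640625), (117.62516784667969, 257.5412902832031), 29.047494888305664)
[[ 498.27454   93.59279]
 [ 623.3197  -131.55432]
 [ 726.14966  -74.44325]
 [ 601.1045   150.70386]]
round_board ((467.310546875, 286.1186828613281), (217.4378204345703, 221.52671813964844), 28.423580169677734)
[215 166  24  25 445] [226.9 177.6] [[0.5283 0.3145]]
[259 194  24  25 464] [270.5 206.2] [[0.4661 0.2205]]
[212 216  25  26 493] [223.6 228.5] [[0.4185 0.32  ]]
[ 387  353   54   31 1127] [418.2 365.7] [[ 0.1442 -0.0733]]
[298 355  41  29 610] [311.3 373.2] [[0.1306 0.1413]]
chest corner [[0.6457111  0.25351394]] [[0.59947546 0.25371639]] [[0.80559375 0.3712493 ]] [[ 0.80685379 -0.08944454]]
```

Request:
step_arm(
  targets=[
    [[1, 0, 0, 0, 0, 0, -7.7], [1, 0, 0, 0, 0, 0, -7.7], [1, 0, 0, 0, 0, 0, -7.7], [1, 0, 0, 0, 0, 0, -7.7], [1, 0, 0, 0, 0, 0, -7.7], [1, 0, 0, 0, 0, 0, -7.7], [1, 0, 0, 0, 0, 0, 0]],
  ],
)

```text
time: 1.3
tool_pos: [0.1835, 0.5974, 0.2313]
orientation: [-0.252, 0.968, 0.0, -0.0]
contact_force: [0.8, 0.6, 1.3]
opening: 1.004
grasp_force: 0.0
```

Request:
step_arm(
  targets=[
    [[1, -0.01, -0.045, 0, 0, 0, 0], [1, -0.01, -0.045, 0, 0, 0, 0], [1, -0.01, -0.045, 0, 0, 0, 0], [1, -0.01, -0.045, 0, 0, 0, 0], [1, -0.01, -0.045, 0, 0, 0, 0], [1, -0.01, -0.045, 0, 0, 0, 0], [1, -0.01, -0.045, 0, 0, 0, 0], [1, -0.01, -0.045, 0, 0, 0, 0]],
  ],
)

```text
time: 2.1
tool_pos: [0.4296, 0.3205, 0.2317]
orientation: [-0.249, 0.968, 0.0, 0.0]
contact_force: [1.0, 0.6, 0.4]
opening: 1.001
grasp_force: 0.0
```

Request:
step_arm(
  targets=[
    [[1, 0, -0.03, 0, 0, 0, 0], [1, 0, -0.03, 0, 0, 0, 0], [1, 0, 0, 0, 0, 0, 0], [1, 0, 0, 0, 0, 0, 0]],
  ],
)

```text
time: 2.5
tool_pos: [0.458, 0.2692, 0.2314]
orientation: [-0.249, 0.968, 0.0, 0.0]
contact_force: [-0.2, 0.9, 0.1]
opening: 0.997
grasp_force: 0.0
```

```bash
cat >> h.py <<'E'
def rel(x,y,z=None):
    s=env.get_state(); p=np.array([x,y,s["tool_pos"][2] if z is None else z])
    return (R.from_quat(s["orientation"]).as_matrix().T@(p-s["tool_pos"])).round(4)
E
python3 - <<'E'
from h import *
s=env.get_state(); print(s["tool_pos"].round(4),s["qpos"].round(2),R.from_quat(s["orientation"]).as_matrix().round(3))
im=read_camera("wrist"); cv2.imwrite("pics/w1.png",im[:,:,::-1])
print([(np.round(r["position"],3),round(r["conf"],2)) for r in recognise("tin_1","wrist")])
for r in masks_of("tin_1","wrist"):
    m=r["region"]; ys,xs=np.nonzero(m); print(xs.min(),xs.max(),ys.min(),ys.max(),r["conf"])
E
```

```text
[0.458  0.2692 0.2314] [-0.62  0.25 -0.    1.82  0.    1.07  1.45] [[-0.876 -0.483  0.   ]
 [-0.483  0.876  0.   ]
 [-0.     0.    -1.   ]]
[(array([0.52 , 0.306, 0.086]), 0.88), (array([0.457, 0.222, 0.091]), 0.8), (array([0.417, 0.313, 0.086]), 0.59)]
236 285 205 273 0.74
282 343 137 199 0.73
184 241 133 193 0.59
0 131 128 214 0.36
```

View pics/w1.png

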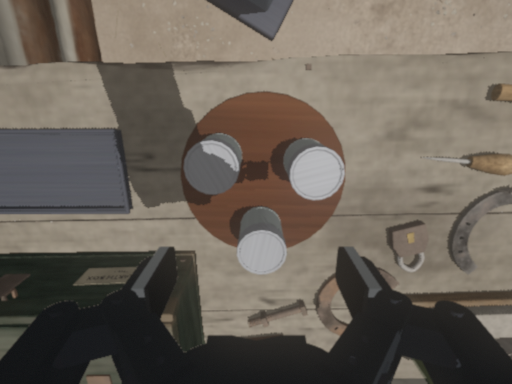

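The wrist view shows tin tops at about (262,252) for A, (213,167) for B and (316,173) for C. The chest's top corner is at (195,252).

```bash
python3 - <<'E'
from h import *
print(pix2w([[262,252],[213,167],[316,173]],.092,"wrist").round(4))
for z in (0,.1,.15,.2): print(z,pix2w([195,252],z,"wrist").round(3),pix2w([255,138],z,"top").round(3))
print(pix2w([[118,128],[131,213]],.019,"wrist").round(4))
for p in [(.528,.3145),(.466,.2205),(.4185,.32)]: print(rel(*p))
E
```

```text
[[0.5269 0.3166]
 [0.4643 0.2225]
 [0.4175 0.32  ]]
0 [[0.622 0.255]] [[0.646 0.254]]
0.1 [[0.56  0.248]] [[0.615 0.254]]
0.15 [[0.528 0.245]] [[0.599 0.254]]
0.2 [[0.497 0.242]] [[0.584 0.254]]
[[0.4974 0.094 ]
 [0.5978 0.15  ]]
[-0.0832  0.0035  0.    ]
[ 0.0168 -0.0483 -0.    ]
[0.0097 0.0617 0.    ]
```

Request:
step_arm(
  targets=[
    [[1, 0.005, 0.032, 0.03, 0, 0, 0], [1, 0.005, 0.032, 0.03, 0, 0, 0], [1, 0, 0, 0.04, 0, 0, 0], [1, 0, 0, 0.04, 0, 0, 0], [1, 0, 0, 0.03, 0, 0, 0], [1, 0, 0, 0.024, 0, 0, 0], [1, 0, 0, 0, 0, 0, 0], [1, 0, 0, 0, 0, 0, 0]],
  ],
)

```text
time: 3.45
tool_pos: [0.4174, 0.3214, 0.0375]
orientation: [-0.252, 0.968, 0.0, -0.0]
contact_force: [1.0, 0.6, 1.0]
opening: 1.001
grasp_force: 0.0
```

Request:
step_arm(
  targets=[
    [[-1, 0, 0, 0, 0, 0, 0], [-1, 0, 0, 0, 0, 0, 0], [-1, 0, 0, 0, 0, 0, 0], [-1, 0, 0, 0, 0, 0, 0], [-1, 0, 0, 0, 0, 0, 0], [-1, 0, 0, 0, 0, 0, 0]],
  ],
)

```text
time: 4.05
tool_pos: [0.4188, 0.3212, 0.0392]
orientation: [-0.251, 0.968, 0.001, 0.001]
contact_force: [-0.9, -0.5, 6.6]
opening: 0.669
grasp_force: 62.8
```

Request:
step_arm(
  targets=[
    [[-1, 0, 0, -0.015, 0, 0, 0], [-1, 0, 0, -0.02, 0, 0, 0], [-1, 0, 0, -0.015, 0, 0, 0], [-1, 0, 0, 0, 0, 0, 0], [-1, 0, 0, 0, 0, 0, 0], [-1, 0, 0, 0, 0, 0, 0], [-1, 0, 0, 0, 0, 0, 0]],
  ],
)

```text
time: 4.75
tool_pos: [0.4173, 0.3201, 0.0864]
orientation: [-0.252, 0.968, -0.0, -0.001]
contact_force: [-0.6, 0.4, -6.2]
opening: 0.664
grasp_force: 65.7
```

Request:
step_arm(
  targets=[
    [[-1, 0, 0, 0, 0, 0, 0], [-1, 0, 0, 0, 0, 0, 0]],
  ],
)

```text
time: 4.95
tool_pos: [0.4177, 0.3205, 0.0868]
orientation: [-0.252, 0.968, -0.0, -0.0]
contact_force: [0.6, -0.5, -6.5]
opening: 0.67
grasp_force: 65.7
```

Request:
step_arm(
  targets=[
    [[-1, 0, 0, 0, 0, 0, 0], [-1, 0, 0, 0, 0, 0, 0]],
  ],
)

```text
time: 5.15
tool_pos: [0.4179, 0.3206, 0.0872]
orientation: [-0.252, 0.968, -0.0, -0.0]
contact_force: [-1.0, 0.2, -5.9]
opening: 0.662
grasp_force: 65.7
```

Request:
step_arm(
  targets=[
    [[-1, 0, 0, 0.02, 0, 0, 0], [-1, 0, 0, 0.02, 0, 0, 0], [-1, 0, 0, 0.005, 0, 0, 0], [-1, 0, 0, 0.003, 0, 0, 0], [-1, 0, 0, 0, 0, 0, 0], [-1, 0, 0, 0, 0, 0, 0]],
  ],
)

```text
time: 5.75
tool_pos: [0.4185, 0.3211, 0.04]
orientation: [-0.252, 0.968, 0.0, 0.001]
contact_force: [-0.0, 1.2, -5.0]
opening: 0.667
grasp_force: 66.3
```

Request:
step_arm(
  targets=[
    [[1, 0, 0, 0, 0, 0, 0], [1, 0, 0, 0, 0, 0, 0], [1, 0, 0, 0, 0, 0, 0], [1, 0, 0, 0, 0, 0, 0], [1, 0, 0, 0, 0, 0, 0]],
  ],
)

```text
time: 6.25
tool_pos: [0.418, 0.3207, 0.0395]
orientation: [-0.252, 0.968, 0.0, 0.0]
contact_force: [1.0, 0.8, -0.8]
opening: 1.002
grasp_force: 0.0
```

Request:
step_arm(
  targets=[
    [[1, 0, 0, -0.03, 0, 0, 0], [1, 0, 0, -0.04, 0, 0, 0], [1, 0, 0, -0.04, 0, 0, 0], [1, 0, 0, 0, 0, 0, 0], [1, 0, 0, 0, 0, 0, 0]],
  ],
)

```text
time: 6.75
tool_pos: [0.4183, 0.321, 0.1502]
orientation: [-0.252, 0.968, 0.001, 0.001]
contact_force: [0.0, -0.4, 0.4]
opening: 1.0
grasp_force: 0.0
```

```bash
python3 - <<'E'
from h import *
s=env.get_state(); print(s["tool_pos"],s["contact_force"])
print(rel(.465,.2215,.037),rel(.5275,.3155,.037))
E
```

```text
[0.41833174 0.32097062 0.15022703] [ 0.03061612 -0.41851565  0.44338666]
[ 0.0079 -0.1097  0.1132] [-0.0924 -0.058   0.1134]
```

Request:
step_arm(
  targets=[
    [[1, 0.003, -0.037, 0, 0, 0, 0], [1, 0.003, -0.037, 0, 0, 0, 0], [1, 0.002, -0.036, 0, 0, 0, 0], [1, 0, 0, 0, 0, 0, 0], [1, 0, 0, 0.04, 0, 0, 0], [1, 0, 0, 0.04, 0, 0, 0], [1, 0, 0, 0.033, 0, 0, 0], [1, 0, 0, 0, 0, 0, 0]],
  ],
)

```text
time: 7.55
tool_pos: [0.4605, 0.2191, 0.0314]
orientation: [-0.252, 0.968, -0.001, -0.005]
contact_force: [-1.0, -0.2, -0.6]
opening: 0.999
grasp_force: 0.0
```

Request:
step_arm(
  targets=[
    [[-1, 0, 0, 0, 0, 0, 0], [-1, 0, 0, 0, 0, 0, 0], [-1, 0, 0, 0, 0, 0, 0], [-1, 0, 0, 0, 0, 0, 0], [-1, 0, 0, 0, 0, 0, 0], [-1, 0, 0, 0, 0, 0, 0]],
  ],
)

```text
time: 8.15
tool_pos: [0.4655, 0.2213, 0.0379]
orientation: [-0.252, 0.968, 0.0, 0.001]
contact_force: [-1.0, -0.1, 7.6]
opening: 0.665
grasp_force: 62.5
```

Request:
step_arm(
  targets=[
    [[-1, 0, 0, -0.015, 0, 0, 0], [-1, 0, 0, -0.02, 0, 0, 0], [-1, 0, 0, -0.015, 0, 0, 0], [-1, 0, 0, 0, 0, 0, 0], [-1, 0, 0, 0, 0, 0, 0], [-1, 0, 0, 0, 0, 0, 0], [-1, 0, 0, 0, 0, 0, 0]],
  ],
)

```text
time: 8.85
tool_pos: [0.4639, 0.2204, 0.0854]
orientation: [-0.252, 0.968, -0.0, -0.001]
contact_force: [0.1, -0.3, -2.5]
opening: 0.664
grasp_force: 63.0
```

Request:
step_arm(
  targets=[
    [[-1, 0, 0, 0, 0, 0, 0], [-1, 0, 0, 0, 0, 0, 0]],
  ],
)

```text
time: 9.05
tool_pos: [0.4642, 0.2205, 0.0858]
orientation: [-0.252, 0.968, -0.0, -0.0]
contact_force: [0.1, -0.3, -2.0]
opening: 0.669
grasp_force: 63.0
```

Request:
step_arm(
  targets=[
    [[-1, 0, 0, 0, 0, 0, 0], [-1, 0, 0, 0, 0, 0, 0]],
  ],
)

```text
time: 9.25
tool_pos: [0.4644, 0.2206, 0.0862]
orientation: [-0.252, 0.968, -0.0, -0.0]
contact_force: [-0.3, 0.3, -2.5]
opening: 0.671
grasp_force: 63.0
```

Request:
step_arm(
  targets=[
    [[-1, 0, -0.01, -0.02, 0, 0, 0], [-1, -0.002, -0.04, -0.01, 0, 0, 0], [-1, -0.004, -0.045, 0, 0, 0, 0], [-1, -0.005, -0.045, 0, 0, 0, 0], [-1, -0.005, -0.045, 0, 0, 0, 0], [-1, -0.005, -0.045, 0, 0, 0, 0], [-1, -0.004, -0.045, 0, 0, 0, 0], [-1, -0.002, -0.04, 0, 0, 0, 0]],
  ],
)

```text
time: 10.05
tool_pos: [0.6425, -0.0436, 0.1162]
orientation: [-0.251, 0.968, -0.0, 0.0]
contact_force: [0.0, -0.7, -1.6]
opening: 0.662
grasp_force: 63.0
```

Request:
step_arm(
  targets=[
    [[-1, 0, 0, 0, 0, 0, 0], [-1, 0, 0, 0, 0, 0, 0], [-1, 0, 0, 0, 0, 0, 0], [-1, 0, 0, 0, 0, 0, 0]],
  ],
)

```text
time: 10.45
tool_pos: [0.6409, -0.0394, 0.1163]
orientation: [-0.253, 0.968, 0.0, -0.0]
contact_force: [0.3, -0.5, -2.2]
opening: 0.663
grasp_force: 63.3
```

```bash
python3 - <<'E'
from h import *
s=env.get_state(); print(s["tool_pos"],s["contact_force"])
print(rel(.6437,-.0473,.031))
im=read_camera("top"); cv2.imwrite("pics/t2.png",cv2.resize(im[60:260,170:450,::-1],None,fx=2.5,fy=2.5))
E
```

```text
[ 0.64093057 -0.03944888  0.11625398] [ 0.28262739 -0.47127821 -2.20320686]
[ 0.0014 -0.0083  0.0852]
```

View pics/t2.png

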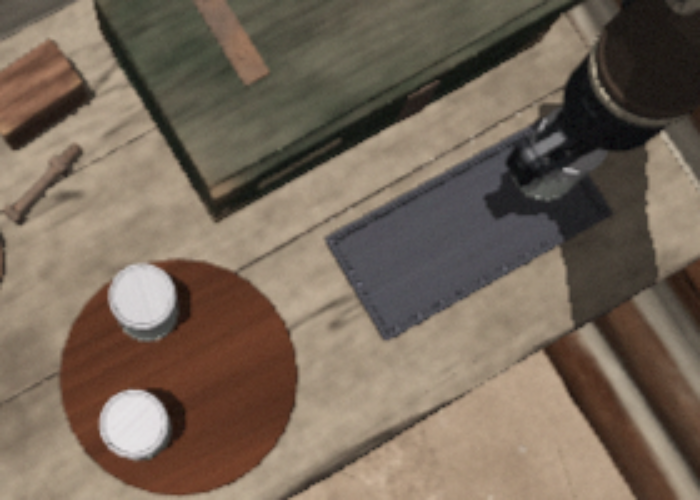

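The crop shows the tin in the gripper over the tray's far part, around crop pixel (548,180). The other two tins still stand on the board and the chest is clear of the path, so I'll lower it.

Request:
step_arm(
  targets=[
    [[-1, 0.001, -0.008, 0.02, 0, 0, 0], [-1, 0, 0, 0.03, 0, 0, 0], [-1, 0, 0, 0.02, 0, 0, 0], [-1, 0, 0, 0.008, 0, 0, 0], [-1, 0, 0, 0.005, 0, 0, 0], [-1, 0, 0, 0.002, 0, 0, 0], [-1, 0, 0, 0, 0, 0, 0], [-1, 0, 0, 0, 0, 0, 0]],
  ],
)

```text
time: 11.3
tool_pos: [0.6451, -0.0488, 0.0323]
orientation: [-0.252, 0.968, -0.0, 0.001]
contact_force: [0.3, -0.1, -2.0]
opening: 0.669
grasp_force: 63.4
```

Request:
step_arm(
  targets=[
    [[-1, 0, 0, 0, 0, 0, 0], [-1, 0, 0, 0, 0, 0, 0]],
  ],
)

```text
time: 11.5
tool_pos: [0.6447, -0.0488, 0.0318]
orientation: [-0.252, 0.968, -0.0, 0.0]
contact_force: [-0.2, -1.0, -2.6]
opening: 0.664
grasp_force: 63.4
```

Not touching yet, so I'll lower in small steps.

Request:
step_arm(
  targets=[
    [[-1, 0, 0, 0.001, 0, 0, 0], [-1, 0, 0, 0.001, 0, 0, 0], [-1, 0, 0, 0, 0, 0, 0]],
  ],
)

```text
time: 11.8
tool_pos: [0.6448, -0.0489, 0.031]
orientation: [-0.252, 0.968, -0.0, 0.0]
contact_force: [-5.3, 0.4, 11.1]
opening: 0.667
grasp_force: 64.7
```

Request:
step_arm(
  targets=[
    [[-1, 0, 0, 0.001, 0, 0, 0], [-1, 0, 0, 0, 0, 0, 0], [-1, 0, 0, 0, 0, 0, 0]],
  ],
)

```text
time: 12.1
tool_pos: [0.6448, -0.0489, 0.0309]
orientation: [-0.251, 0.968, -0.0, 0.001]
contact_force: [-8.1, 0.5, 17.7]
opening: 0.668
grasp_force: 65.3
```

Request:
step_arm(
  targets=[
    [[-1, 0, 0, -0.001, 0, 0, 0], [-1, 0, 0, 0, 0, 0, 0], [1, 0, 0, 0, 0, 0, 0], [1, 0, 0, 0, 0, 0, 0], [1, 0, 0, 0, 0, 0, 0], [1, 0, 0, 0, 0, 0, 0], [1, 0, 0, 0, 0, 0, 0]],
  ],
)

```text
time: 12.8
tool_pos: [0.6444, -0.0488, 0.0291]
orientation: [-0.252, 0.968, 0.0, -0.0]
contact_force: [-0.7, 0.7, 0.3]
opening: 1.0
grasp_force: 0.0
```

Request:
step_arm(
  targets=[
    [[1, 0, 0, -0.03, 0, 0, 0], [1, 0, 0, -0.045, 0, 0, 0], [1, 0, 0, -0.045, 0, 0, 0], [1, 0, 0, 0, 0, 0, 0], [1, 0, 0, 0, 0, 0, 0]],
  ],
)

```text
time: 13.3
tool_pos: [0.6452, -0.0489, 0.1506]
orientation: [-0.252, 0.968, -0.0, 0.001]
contact_force: [-0.1, 0.0, -0.1]
opening: 1.001
grasp_force: 0.0
```

```bash
python3 - <<'E'
from h import *
s=env.get_state(); print(s["tool_pos"],s["contact_force"])
print(rel(.5275,.3155,.037))
E
```

```text
[ 0.64515596 -0.04885156  0.1506301 ] [-0.1034608   0.01458211 -0.08056008]
[-0.0743  0.3757  0.1133]
```

Request:
step_arm(
  targets=[
    [[1, 0.002, 0.03, 0, 0, 0, 0], [1, 0.002, 0.047, 0, 0, 0, 0], [1, 0.002, 0.047, 0, 0, 0, 0], [1, 0, 0.047, 0, 0, 0, 0], [1, 0, 0.047, 0, 0, 0, 0], [1, 0, 0.047, 0, 0, 0, 0], [1, 0, 0.047, 0, 0, 0, 0], [1, -0.01, 0.045, 0, 0, 0, 0]],
  ],
)

```text
time: 14.1
tool_pos: [0.4713, 0.2655, 0.1477]
orientation: [-0.252, 0.968, -0.001, -0.002]
contact_force: [2.0, 0.1, 0.1]
opening: 1.002
grasp_force: 0.0
```

Request:
step_arm(
  targets=[
    [[1, -0.03, 0.019, 0, 0, 0, 0], [1, -0.04, 0, 0, 0, 0, 0], [1, 0, 0, 0, 0, 0, 0], [1, 0, 0, 0, 0, 0, 0]],
  ],
)

```text
time: 14.5
tool_pos: [0.5253, 0.3152, 0.1469]
orientation: [-0.252, 0.968, -0.001, -0.002]
contact_force: [0.3, -0.8, -0.4]
opening: 1.002
grasp_force: 0.0
```

```bash
python3 - <<'E'
from h import *
s=env.get_state(); print(s["tool_pos"],s["contact_force"])
print(rel(.5275,.3155,.037))
im=read_camera("wrist"); cv2.imwrite("pics/w2.png",im[:,:,::-1])
E
```

```text
[0.5252597  0.31523447 0.14691514] [ 0.30713462 -0.83542057 -0.35046476]
[-0.0025 -0.0008  0.1099]
```

View pics/w2.png

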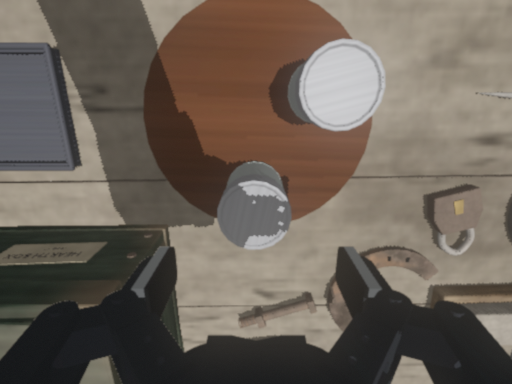

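The wrist view has tin A's top at (254,214), centred between the fingers. Tin C is at (341,85), and the chest's bottom corner is near (170,230), left of the left finger.

```bash
python3 - <<'E'
from h import *
print(pix2w([[254,214],[341,85]],.092,"wrist").round(4), pix2w([170,230],0,"wrist").round(3),pix2w([185,384],.0,"wrist").round(3))
E
```

```text
[[0.527  0.313 ]
 [0.4166 0.319 ]] [[0.625 0.255]] [[0.836 0.371]]
```

Request:
step_arm(
  targets=[
    [[1, -0.001, -0.001, 0.035, 0, 0, 0], [1, 0, 0, 0.04, 0, 0, 0], [1, 0, 0, 0.033, 0, 0, 0], [1, 0, 0, 0, 0, 0, 0], [-1, 0, 0, 0, 0, 0, 0], [-1, 0, 0, 0, 0, 0, 0], [-1, 0, 0, 0, 0, 0, 0], [-1, 0, 0, 0, 0, 0, 0]],
  ],
)

```text
time: 15.35
tool_pos: [0.5287, 0.3158, 0.0437]
orientation: [-0.251, 0.968, 0.001, 0.002]
contact_force: [-0.6, -0.9, 8.1]
opening: 0.669
grasp_force: 64.1
```

Request:
step_arm(
  targets=[
    [[-1, 0, 0, 0, 0, 0, 0], [-1, 0, 0, 0, 0, 0, 0]],
  ],
)

```text
time: 15.55
tool_pos: [0.5286, 0.3158, 0.0437]
orientation: [-0.251, 0.968, 0.001, 0.002]
contact_force: [0.9, -1.5, 7.6]
opening: 0.665
grasp_force: 64.2
```

Request:
step_arm(
  targets=[
    [[-1, 0, 0, -0.015, 0, 0, 0], [-1, 0, 0, -0.02, 0, 0, 0], [-1, 0, 0, -0.02, 0, 0, 0], [-1, 0, 0, -0.025, 0, 0, 0], [-1, 0, 0, 0, 0, 0, 0], [-1, 0, 0, 0, 0, 0, 0], [-1, 0, 0, 0, 0, 0, 0], [-1, 0, 0, 0, 0, 0, 0]],
  ],
)

```text
time: 16.35
tool_pos: [0.5266, 0.3148, 0.1201]
orientation: [-0.252, 0.968, -0.0, -0.001]
contact_force: [0.7, -0.5, -2.8]
opening: 0.666
grasp_force: 64.5
```

Request:
step_arm(
  targets=[
    [[-1, 0, 0, 0, 0, 0, 0], [-1, 0, 0, 0, 0, 0, 0]],
  ],
)

```text
time: 16.55
tool_pos: [0.5271, 0.3151, 0.1206]
orientation: [-0.252, 0.968, -0.0, -0.001]
contact_force: [0.5, -0.2, -2.7]
opening: 0.661
grasp_force: 64.5
```

Readings are A about 2.7 N, B about 2.3 N and C about 6.2 N, so C is the full tin. I'll carry A to the tray along the robot's side of the chest.

Request:
step_arm(
  targets=[
    [[-1, 0.005, -0.005, -0.03, 0, 0, 0], [-1, 0.02, -0.03, 0, 0, 0, 0], [-1, 0.02, -0.03, 0, 0, 0, 0], [-1, 0.015, -0.04, 0, 0, 0, 0], [-1, 0.011, -0.04, 0, 0, 0, 0], [-1, 0.002, -0.04, 0, 0, 0, 0], [-1, 0, -0.035, 0, 0, 0, 0], [-1, 0, -0.024, 0, 0, 0, 0]],
  ],
)

```text
time: 17.35
tool_pos: [0.5834, 0.0633, 0.1513]
orientation: [-0.25, 0.968, -0.001, 0.0]
contact_force: [0.3, 0.7, -2.5]
opening: 0.668
grasp_force: 65.0
```

Request:
step_arm(
  targets=[
    [[-1, 0, 0, 0, 0, 0, 0], [-1, 0, 0, 0, 0, 0, 0], [-1, 0, 0, 0, 0, 0, 0], [-1, 0, 0, 0, 0, 0, 0]],
  ],
)

```text
time: 17.75
tool_pos: [0.5819, 0.068, 0.1512]
orientation: [-0.253, 0.968, 0.0, -0.0]
contact_force: [0.8, 0.3, -1.4]
opening: 0.665
grasp_force: 65.1
```

```bash
python3 - <<'E'
from h import *
s=env.get_state(); print(s["tool_pos"],s["contact_force"])
print(rel(.5807,.0665,.037))
E
```

```text
[0.58193837 0.06799767 0.15121046] [ 0.81975847  0.29333491 -1.41492325]
[ 0.0018 -0.0008  0.1142]
```

Request:
step_arm(
  targets=[
    [[-1, 0.002, -0.001, 0.03, 0, 0, 0], [-1, 0, 0, 0.035, 0, 0, 0], [-1, 0, 0, 0.025, 0, 0, 0], [-1, 0, 0, 0.013, 0, 0, 0], [-1, 0, 0, 0.008, 0, 0, 0], [-1, 0, 0, 0.002, 0, 0, 0], [-1, 0, 0, 0, 0, 0, 0], [-1, 0, 0, 0, 0, 0, 0]],
  ],
)

```text
time: 18.55
tool_pos: [0.582, 0.0649, 0.0395]
orientation: [-0.252, 0.968, -0.0, 0.001]
contact_force: [0.5, -0.5, -1.9]
opening: 0.669
grasp_force: 65.1
```

Request:
step_arm(
  targets=[
    [[-1, 0, 0, 0.001, 0, 0, 0], [-1, 0, 0, 0, 0, 0, 0], [-1, 0, 0, 0, 0, 0, 0]],
  ],
)

```text
time: 18.85
tool_pos: [0.5813, 0.0647, 0.0376]
orientation: [-0.252, 0.968, -0.0, 0.0]
contact_force: [-0.2, -0.1, -2.8]
opening: 0.666
grasp_force: 65.1
```

Request:
step_arm(
  targets=[
    [[-1, 0, 0, 0.001, 0, 0, 0], [-1, 0, 0, 0, 0, 0, 0], [-1, 0, 0, 0, 0, 0, 0]],
  ],
)

```text
time: 19.15
tool_pos: [0.5813, 0.0647, 0.0367]
orientation: [-0.252, 0.968, -0.0, 0.0]
contact_force: [-1.1, -0.3, 4.1]
opening: 0.666
grasp_force: 65.6
```

Request:
step_arm(
  targets=[
    [[-1, 0, 0, 0, 0, 0, 0], [-1, 0, 0, 0, 0, 0, 0]],
  ],
)

```text
time: 19.35
tool_pos: [0.5813, 0.0647, 0.0367]
orientation: [-0.252, 0.968, 0.0, 0.0]
contact_force: [-2.5, -0.5, 6.2]
opening: 0.668
grasp_force: 65.6
```

Touching the tray floor. I'll release, rise, and head back to C.

Request:
step_arm(
  targets=[
    [[1, 0, 0, 0, 0, 0, 0], [1, 0, 0, 0, 0, 0, 0], [1, 0, 0, 0, 0, 0, 0], [1, 0, 0, 0, 0, 0, 0], [1, 0, 0, 0, 0, 0, 0]],
  ],
)

```text
time: 19.85
tool_pos: [0.5811, 0.0647, 0.0362]
orientation: [-0.252, 0.968, 0.0, -0.0]
contact_force: [0.5, 0.2, 0.9]
opening: 0.999
grasp_force: 0.0
```

Request:
step_arm(
  targets=[
    [[1, 0, 0, -0.03, 0, 0, 0], [1, 0, 0, -0.045, 0, 0, 0], [1, 0, 0, -0.04, 0, 0, 0], [1, 0, 0, 0, 0, 0, 0], [1, 0, 0, 0, 0, 0, 0]],
  ],
)

```text
time: 20.35
tool_pos: [0.5817, 0.0648, 0.1523]
orientation: [-0.252, 0.968, -0.0, 0.001]
contact_force: [-0.5, 0.7, -0.0]
opening: 1.001
grasp_force: 0.0
```

```bash
python3 - <<'E'
from h import *
s=env.get_state(); print(s["tool_pos"],s["contact_force"])
print(rel(.418,.3205,.038))
E
```

```text
[0.58168249 0.06484872 0.15227368] [-0.54787077  0.6517475  -0.0165156 ]
[0.0188 0.3031 0.114 ]
```

Request:
step_arm(
  targets=[
    [[1, 0.003, 0.043, 0, 0, 0, 0], [1, 0.003, 0.045, 0, 0, 0, 0], [1, 0.003, 0.045, 0, 0, 0, 0], [1, 0.003, 0.045, 0, 0, 0, 0], [1, 0.003, 0.045, 0, 0, 0, 0], [1, 0.002, 0.045, 0, 0, 0, 0], [1, 0.002, 0.035, 0, 0, 0, 0], [1, 0, 0, 0, 0, 0, 0]],
  ],
)

```text
time: 21.15
tool_pos: [0.4125, 0.3246, 0.1497]
orientation: [-0.255, 0.967, 0.001, -0.002]
contact_force: [-0.8, -0.1, -1.8]
opening: 1.003
grasp_force: 0.0
```

Request:
step_arm(
  targets=[
    [[1, 0, 0, 0, 0, 0, 0], [1, 0, 0, 0, 0, 0, 0]],
  ],
)

```text
time: 21.35
tool_pos: [0.4172, 0.3187, 0.1503]
orientation: [-0.251, 0.968, -0.001, -0.001]
contact_force: [0.3, -0.8, -0.6]
opening: 1.002
grasp_force: 0.0
```

```bash
python3 - <<'E'
from h import *
s=env.get_state(); print(s["tool_pos"],s["contact_force"])
print(rel(.418,.3205,.038))
im=read_camera("top"); cv2.imwrite("pics/t3.png",cv2.resize(im[60:260,170:450,::-1],None,fx=2.5,fy=2.5))
E
```

```text
[0.41724063 0.31868064 0.150283  ] [ 0.31000789 -0.83434663 -0.62508559]
[-0.0017  0.0013  0.1123]
```

View pics/t3.png

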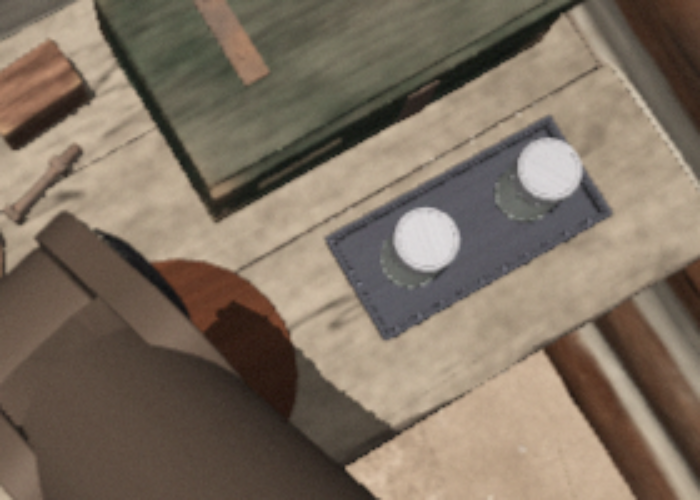

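Both light tins stand upright inside the tray, with their tops at crop pixels (427,240) and (549,168). Now I'll grasp C and lift it.

Request:
step_arm(
  targets=[
    [[1, -0.001, 0.001, 0.035, 0, 0, 0], [1, 0, 0, 0.045, 0, 0, 0], [1, 0, 0, 0.032, 0, 0, 0], [1, 0, 0, 0, 0, 0, 0], [-1, 0, 0, 0, 0, 0, 0], [-1, 0, 0, 0, 0, 0, 0], [-1, 0, 0, 0, 0, 0, 0], [-1, 0, 0, 0, 0, 0, 0]],
  ],
)

```text
time: 22.2
tool_pos: [0.419, 0.3218, 0.0414]
orientation: [-0.251, 0.968, 0.001, 0.002]
contact_force: [1.1, -3.8, 8.6]
opening: 0.667
grasp_force: 64.9
```

Request:
step_arm(
  targets=[
    [[-1, 0, 0, 0, 0, 0, 0], [-1, 0, 0, 0, 0, 0, 0]],
  ],
)

```text
time: 22.4
tool_pos: [0.419, 0.3218, 0.0414]
orientation: [-0.251, 0.968, 0.001, 0.002]
contact_force: [1.0, -3.0, 7.3]
opening: 0.671
grasp_force: 64.9
```

Request:
step_arm(
  targets=[
    [[-1, 0, 0, -0.015, 0, 0, 0], [-1, 0, 0, -0.03, 0, 0, 0], [-1, 0, 0, -0.035, 0, 0, 0], [-1, 0, 0, -0.035, 0, 0, 0], [-1, 0, 0, -0.035, 0, 0, 0], [-1, 0, 0, -0.03, 0, 0, 0], [-1, 0, 0, -0.02, 0, 0, 0], [-1, 0, 0, 0, 0, 0, 0]],
  ],
)

```text
time: 23.2
tool_pos: [0.4183, 0.3224, 0.2426]
orientation: [-0.252, 0.968, 0.001, 0.003]
contact_force: [0.7, 0.2, -7.1]
opening: 0.668
grasp_force: 65.7
```

Request:
step_arm(
  targets=[
    [[-1, 0, 0, 0, 0, 0, 0], [-1, 0, 0, 0, 0, 0, 0], [-1, 0, 0, 0, 0, 0, 0], [-1, 0, 0, 0, 0, 0, 0], [-1, 0, 0, 0, 0, 0, 0]],
  ],
)

```text
time: 23.7
tool_pos: [0.4172, 0.3214, 0.2386]
orientation: [-0.252, 0.968, -0.0, -0.001]
contact_force: [0.5, 1.0, -6.0]
opening: 0.666
grasp_force: 65.7
```

```bash
python3 - <<'E'
from h import *
im=read_camera("scene"); cv2.imwrite("pics/s3.png",im[:,:,::-1])
s=env.get_state(); print(s["tool_pos"],s["contact_force"],s["grasp_force"],s["opening"])
E
```

```text
[0.41727722 0.3214061  0.23878695] [ 0.17048729 -0.31631093 -6.19536836] 65.71060538291931 0.6621385640733674
```

View pics/s3.png

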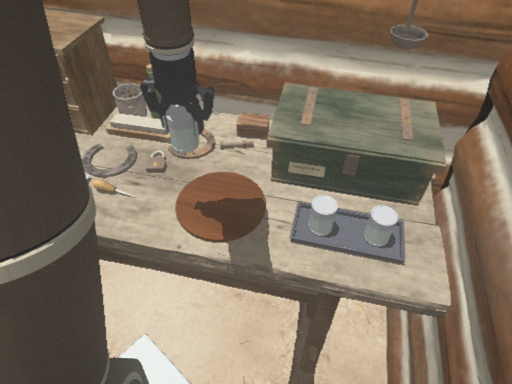

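The scene view shows the full tin held upright at (182,130). Its underside is about 0.21 m above the bench, the reading is 6.2 N, and the two light tins stand in the tray at (322,215) and (380,225). The bystanders have not moved, so I'll hand in.

```bash
python3 -c "
from workcell import env
print(env.hand_in())"
```

```text
the job is handed in; nothing more can be done
None
```

The job is handed in: the heaviest tin (about 0.63 kg by the wrist force) is held upright with its underside about 0.21 m above the bench, and the two lighter ones stand upright in the tray.

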